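# Tamp the chiller's coolant pucks level and start it

## Robot

A 6-joint arm with a two-finger parallel gripper is mounted at the origin on the work surface. World frame = base frame: x ahead of the robot, y to its left, z up, the work surface at z = 0. Lengths are in m, angles in rad, forces in N, time in s.
With the tool pointing down it reaches from about 0.35 to 0.775 m from the base axis. Payload 5.5 kg.
Tool frame: the origin (TCP) lies at the very end of the fingers, on their centre line; the grasp point (between the pads) lies 19 mm behind it; z points along the fingers, y is the line along which they close (so a half turn about z gives the same grasp; the last joint's range is limited). The gripper opens to 85 mm and grips with 20 to 120 N. Pads are 22 mm wide; open, the fingers measure 114 mm over their backs; the gripper's body (76 mm by 85 mm) begins 54 mm behind the grasp point. The pads swing forward as they close: fully open they stand 13 mm farther back than shut.
Start: joints at [-0.14, 0.313, 0.046, 1.304, 0, 1.431], TCP at [0.575, -0, 0.231] pointing down, gripper open.
Joint ranges: [-2.76, 2.76], [-0.86, 1.69], [-1.03, 1.26], [-2.2, 2.34], [-1.47, 1.5], [-3.14, 3.14]. Speed limits (rad/s): [2.57, 2.57, 3.14, 3.14, 3.14, 3.14].

## Interface

Orientations are given as a unit quaternion [w, x, y, z].
In Python, from workcell import get_state, read_camera, hand_in gives the robot as it stands.
- The arm moves only by the tool send_rows, never from a script. Its argument "increments" is a list of rows, each an object of numbers: "dx", "dy", "dz": the shift along the world's x, y, z in units of 25 mm (1.0 is 25 mm); "roll": the turn about the world's z in units of 8 degrees (1.0 is 8 degrees); "claw": the opening, from -1 (shut) to 1 (fully open). In form: [{"dx": .., "dy": .., "dz": .., "roll": .., "claw": ..}, ...]. A call has exactly 5 rows; each row is the pose to reach, as a shift and turn from the pose commanded when the call began; what a row does not reach only later rows make up. A row lasts 1/8 s, in which the tool goes at most 62.5 mm and 10.7 degrees, less where a joint would pass 70% of its speed; a pose out of reach is approached as far as the arm can. A call with a gripper value outside its range is refused whole. The fingers move at their own pace and stop on an object; "grip_force" is the grip in N (left out, the last holds). Time passes only in rows, so rows that repeat a pose let the fingers close, or fill a call up. It gives the time, the measured TCP pose, the force, the opening and the grip force at its end, in the units of the state.
- get_state(): the state, without advancing time (a new reading comes with each control period).
- read_camera(name): name is "scene" or "side" or "wrist"; returns a dict with "image" (480x640x3 uint8, blue, green, red), "fx", "fy", "cx", "cy" (pixels), "world_to_cam" (4x4, takes a point from world to camera coordinates). Camera axes: x right, y up, looking along -z (the intrinsics and any distortion apply to the point x, -y, -z); pixel columns grow to the right and rows downward; lengths in m; the calibration is good to about 2 mm. A picture is of the moment at which its call begins. There is no depth.
- hand_in(): hands the job in; it is judged then, once.
The state is a dict: "clock": time; "joint_pos": joint angles; "qvel": joint speeds; "tau": joint torques, N m; "tcp_pos": TCP position; "orientation": TCP orientation; "wrist_force": force on the tool from outside, world axes, zero at the start; "ft_torque": the same for the moment, N m; "finger_gap": finger opening in m; "grip_force": force on a finger pad.
Only numpy, scipy, OpenCV 4.12 (cv2) and the standard library are available. Lean on these libraries where they do the work, as an engineer would, in place of code of your own. Each camera call takes 0.05 s, during which the arm holds its last target. There are 200 camera calls.

## Task

In each of the chiller's two wells one coolant puck sits proud: with the flat tamper held in the gripper, tamp both wells down until all ten pucks stand level on the well floors, without touching the pucks with the gripper. Then stand the tamper back in its tray and let go of it, and last press the start plunger fully down to its stop and let it come back up. Leave the specimen jar and the gel bottle where they stand.

Things in the scene. Friction and masses are not known exactly. Their poses are not given: they have to be found in the camera images.
- chiller: bench chiller, fixed to the table: white block 142 mm (its x) by 294 mm (its y) by 88 mm tall with two open square wells side by side along its y, each 130 mm (x) by 138 mm (y) inside, walls and the wall between them 6 mm; well floors 40 mm, wall tops 88 mm above the table. Origin at the centre of its underside, on the table; z up
- well_left (a point): centre of the floor of the well on the chiller's +y side (floor height z = 0.040)
- well_right (a point): centre of the floor of the well on the chiller's -y side
- tamper: flat tamper standing upright in its tray: round steel plate 96 mm across and 10 mm thick, thin stem, black square grip 26 by 26 mm in section reaching from 62 to 150 mm above the plate's underside; about 0.4 kg. Origin at the centre of the plate's underside; z up along the handle, x and y square to the grip's flat sides
- tamper_grip (a point): point on the tamper's axis inside the square grip, 112 mm above the plate's underside: a good height to grip
- tamper_tray: low square steel tray, fixed: 136 by 136 mm outside, 128 mm inside, lip 12 mm tall, floor 4 mm above the table. The tamper's place. Stands on one side of the chiller (left or right varies). Origin at the centre of its underside
- start_box: the chiller's start box, fixed: grey box 100 by 100 by 55 mm with a black mushroom plunger on its top centre, on the other side of the chiller from the tray. Origin at the centre of its underside
- plunger_top (a point): centre of the top face of the plunger's round head (48 mm across, 14 mm tall), 89 mm above the table when up; it moves down with the plunger
- plunger (a joint): travel of the start plunger in m: 0 up, grows as it is pressed, 0.014 at its stop; a spring pushes it back (2 N to start, 9 N at the stop)
- puck_a0: loose coolant puck in the left (+y) well: white hard plastic disc 48 mm across, 30 mm thick, both rims bevelled (9.5 mm in, 12 mm tall), 50 g; origin at its CENTRE; at the start it stands flat on the well floor
- puck_a1: loose coolant puck in the left (+y) well: white hard plastic disc 48 mm across, 30 mm thick, both rims bevelled (9.5 mm in, 12 mm tall), 50 g; origin at its CENTRE; at the start it stands flat on the well floor
- puck_a2: loose coolant puck in the left (+y) well: white hard plastic disc 48 mm across, 30 mm thick, both rims bevelled (9.5 mm in, 12 mm tall), 50 g; origin at its CENTRE; at the start it stands flat on the well floor
- puck_a3: loose coolant puck in the left (+y) well: white hard plastic disc 48 mm across, 30 mm thick, both rims bevelled (9.5 mm in, 12 mm tall), 50 g; origin at its CENTRE; at the start it stands flat on the well floor
- puck_a4: loose coolant puck in the left (+y) well: white hard plastic disc 48 mm across, 30 mm thick, both rims bevelled (9.5 mm in, 12 mm tall), 50 g; origin at its CENTRE; the PROUD one at the start: perched 12 to 23 mm too high in the middle on the bevels of the other four; pressed flat from above with about 10 N it wedges them apart and drops to the well floor
- puck_b0: loose coolant puck in the right (-y) well: white hard plastic disc 48 mm across, 30 mm thick, both rims bevelled (9.5 mm in, 12 mm tall), 50 g; origin at its CENTRE; at the start it stands flat on the well floor
- puck_b1: loose coolant puck in the right (-y) well: white hard plastic disc 48 mm across, 30 mm thick, both rims bevelled (9.5 mm in, 12 mm tall), 50 g; origin at its CENTRE; at the start it stands flat on the well floor
- puck_b2: loose coolant puck in the right (-y) well: white hard plastic disc 48 mm across, 30 mm thick, both rims bevelled (9.5 mm in, 12 mm tall), 50 g; origin at its CENTRE; at the start it stands flat on the well floor
- puck_b3: loose coolant puck in the right (-y) well: white hard plastic disc 48 mm across, 30 mm thick, both rims bevelled (9.5 mm in, 12 mm tall), 50 g; origin at its CENTRE; at the start it stands flat on the well floor
- puck_b4: loose coolant puck in the right (-y) well: white hard plastic disc 48 mm across, 30 mm thick, both rims bevelled (9.5 mm in, 12 mm tall), 50 g; origin at its CENTRE; the PROUD one at the start: perched 12 to 23 mm too high in the middle on the bevels of the other four; pressed flat from above with about 10 N it wedges them apart and drops to the well floor
- specimen_jar: bystander: closed specimen jar 64 mm across, 75 mm tall, close in front of the chiller; origin under its centre
- gel_bottle: bystander: hand gel pump bottle 68 mm across, 173 mm tall, beyond the chiller; origin under its centre
Mind the look-alikes: they are no part of the job. Leave any purple or red look-alike of the tamper alone.

How it is judged:
By the outcome, as a careful person would: the job done as asked, in the order asked, and still so for the second after the job is handed in, with the robot touching nothing.
It also fails if it takes over 64 s, if anything falls off the work surface, if the arm or the gripper's body presses on something with over 40 N, if the wrist force passes 120 N, or if a joint passes its speed limit or range.

## Working session

There is one attempt and no reset: what is moved stays moved. The work goes in short steps, Python scripts to look and compute and a tool call to move; the robot and the scene stay as the last step left them, time stands still between calls to the robot, and variables do not carry over. Pictures are saved under pics/ and viewed, at most 10 in all, crops included, and the job is handed in when it is done.

Besides the shell and the picture viewer there is one more tool, called after "Call:" in YAML: its name, and indented under it one key for each argument. send_rows: Moves the arm, as the interface text tells. Its arguments: {"type":"object","properties":{"increments":{"type":"array","items":{"type":"object","properties":{"dx":{"type":"number"},"dy":{"type":"number"},"dz":{"type":"number"},"roll":{"type":"number"},"claw":{"type":"number"}}}},"grip_force":{"type":"number"}},"required":["increments"]}

```bash
mkdir -p pics; cat > h.py <<'E'
import numpy as np, cv2
from workcell import get_state, read_camera, hand_in
def ray(c,u,v,z):
    M=np.array(c["world_to_cam"]);R=M[:3,:3];t=M[:3,3]
    d=R.T@np.array([(u-c["cx"])/c["fx"],-(v-c["cy"])/c["fy"],-1]);o=-R.T@t
    return o+d*(z-o[2])/d[2]
def proj(c,p):
    M=np.array(c["world_to_cam"]);q=M[:3,:3]@np.array(p)+M[:3,3]
    return c["cx"]+c["fx"]*q[0]/-q[2], c["cy"]-c["fy"]*q[1]/-q[2]
E
python3 - <<'E'
from h import *
import pickle
for n in("scene","side","wrist"):
    c=read_camera(n);cv2.imwrite(f"pics/{n}0.png",c["image"]);pickle.dump(c,open(n+"0.pkl","wb"))
    M=np.array(c["world_to_cam"]);print(n,c["fx"],c["cx"],c["cy"],-M[:3,:3].T@M[:3,3],[k for k in c])
print(get_state())
E
```

```text
scene 434.9664309127633 320.12416174334896 244.68534230782748 [ 1.18202997 -0.21941517  0.56637331] ['image', 'fx', 'fy', 'cx', 'cy', 'world_to_cam']
side 546.6617063907624 323.63906907628785 240.72329832830425 [ 0.26951017 -0.70968273  0.8531506 ] ['image', 'fx', 'fy', 'cx', 'cy', 'world_to_cam']
wrist 431.44310152511383 321.63372909877995 238.2100415815443 [0.5746147  0.06622062 0.37352612] ['image', 'fx', 'fy', 'cx', 'cy', 'world_to_cam']
{'clock': 0.15, 'joint_pos': array([-1.39600072e-01,  3.13830131e-01,  4.52341708e-02,  1.30360011e+00,
       -1.92017823e-06,  1.43119846e+00]), 'qvel': array([ 1.44517334e-04, -2.83883758e-03,  4.40235255e-03,  1.13256030e-03,
        6.71814653e-05,  7.78215739e-04]), 'tau': array([ 1.76330479e-03, -4.81067133e+01,  2.98815805e+01,  1.39078675e-02,
       -1.10673584e-04, -5.56924022e-05]), 'tcp_pos': array([5.74614560e-01, 4.39080024e-05, 2.30610084e-01]), 'orientation': array([-5.58352789e-04,  7.07107386e-01,  7.07105830e-01, -4.21975152e-04]), 'wrist_force': array([0.0098565 , 0.03144025, 0.48480181]), 'ft_torque': array([-0.00666287, -0.02643433,  0.02232177]), 'grip_force': 0.0, 'finger_gap': 0.08551717206009242}
```

View pics/scene0.png

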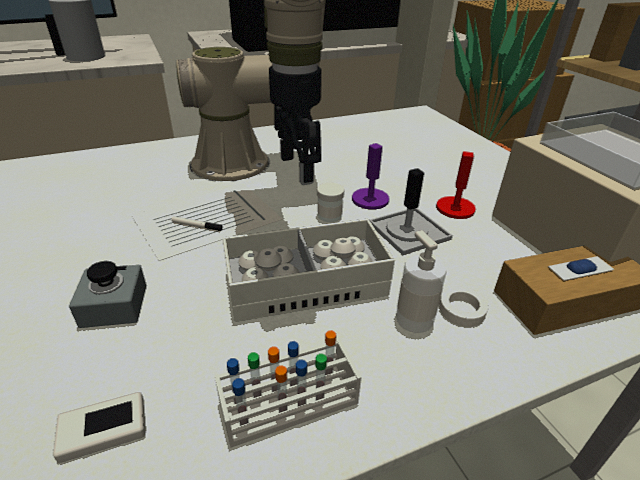

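View pics/side0.png

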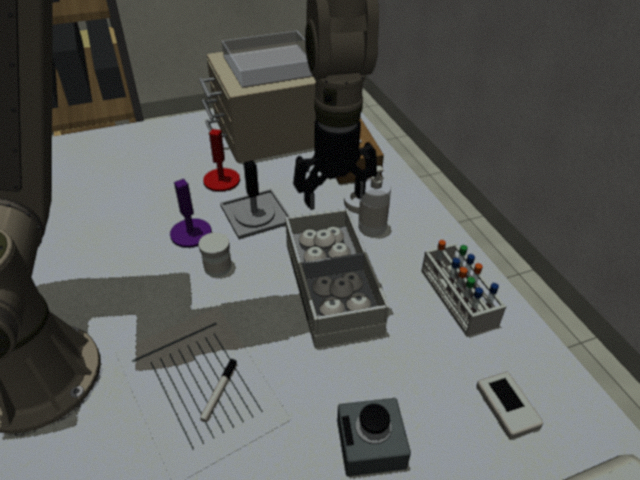

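The scene view shows the black tamper in its tray at about (413,190) on the +y side, and the chiller top corners near (226,238), (378,222), (392,262), (230,290). The plunger is at about (102,270). In the side view the tamper is at (252,180) and the plunger at (374,418). Next I'll enlarge these to measure them.

```bash
python3 - <<'E'
from h import *
import pickle
S=pickle.load(open("scene0.pkl","rb"));D=pickle.load(open("side0.pkl","rb"))
a=cv2.resize(S["image"][205:330,210:410],None,fx=4,fy=4,interpolation=cv2.INTER_CUBIC)
b=cv2.resize(D["image"][195:345,270:400],None,fx=4,fy=4,interpolation=cv2.INTER_CUBIC)
cv2.imwrite("pics/a.png",a);cv2.imwrite("pics/b.png",b)
def blobs(c,x0,y0,x1,y1,th=45):
    m=(c["image"][y0:y1,x0:x1].max(2)<th).astype(np.uint8)
    n,l,s,ce=cv2.connectedComponentsWithStats(m)
    for i in np.argsort(-s[1:,4])[:2]+1:
        ys,xs=np.where(l==i);pts=np.c_[xs+x0,ys+y0].astype(np.float32)
        print("blob",s[i]+[x0,y0,0,0,0],ce[i]+[x0,y0],"rect",cv2.boxPoints(cv2.minAreaRect(pts)).round(1).tolist())
        top=pts[pts[:,1]<pts[:,1].min()+3];print(" top",top.mean(0), ray(c,*top.mean(0),.154))
        print(" cent@.089",ray(c,*(ce[i]+[x0,y0]),.085), " cent@.11",ray(c,*(ce[i]+[x0,y0]),.110))
for n,c,A,B in(("scene",S,(395,160,432,220),(75,250,130,290)),("side",D,(238,155,265,210),(352,396,395,440))):
    print(n);blobs(c,*A);blobs(c,*B)
# jar/gel/tray rough
for c,q,z in((S,(330,186),.075),(D,(214,240),.075),(S,(417,328),0),(D,(374,180),.12),(S,(372,230),.012),(S,(405,207),.012),(S,(450,236),.012),(S,(412,251),.012),(D,(222,205),.012),(D,(270,192),.012),(D,(292,214),.012),(D,(240,234),.012)): print(q,ray(c,*q,z).round(3))
E
```

```text
scene
blob [404 169  20  41 552] [413.17753623 188.52355072] rect [[402.20001220703125, 207.8000030517578], [409.29998779296875, 167.5], [423.70001220703125, 170.0], [416.6000061035156, 210.3000030517578]]
 top [415.23077 170.34616] [0.4928278  0.29695372 0.154     ]
 cent@.089 [0.45510153 0.32780371 0.085     ]  cent@.11 [0.49285438 0.29938403 0.11      ]
blob [418 212   1   1   1] [418. 212.] rect [[418.0, 212.0], [418.0, 212.0], [418.0, 212.0], [418.0, 212.0]]
 top [418. 212.] [0.63735848 0.20966746 0.154     ]
 cent@.089 [0.54622184 0.28146334 0.085     ]  cent@.11 [0.57924237 0.25545035 0.11      ]
blob [ 87 262  39  25 589] [102.91850594 272.70118846] rect [[83.5, 273.5], [108.0, 249.0], [126.5, 267.5], [102.0, 292.0]]
 top [104.52941 263.17648] [ 0.59198702 -0.31228301  0.154     ]
 cent@.089 [ 0.51983356 -0.33084824  0.085     ]  cent@.11 [ 0.55422456 -0.32506099  0.11      ]
blob [119 285   2   2   2] [119.5 285.5] rect [[120.0, 285.0], [120.0, 285.0], [119.0, 286.0], [119.0, 286.0]]
 top [119.5 285.5] [ 0.65296533 -0.29400722  0.154     ]
 cent@.089 [ 0.56444008 -0.30648825
[... 900 characters left out ...]
489899  0.085     ]  cent@.11 [ 0.50502266 -0.34709659  0.11      ]
blob [352 435   1   5   5] [352. 437.] rect [[352.0, 439.0], [352.0, 439.0], [352.0, 435.0], [352.0, 435.0]]
 top [352. 436.] [ 0.45168213 -0.38084999  0.154     ]
 cent@.089 [ 0.46902297 -0.34986475  0.085     ]  cent@.11 [ 0.46252968 -0.36157528  0.11      ]
(330, 186) [0.36  0.161 0.075]
(214, 240) [0.376 0.164 0.075]
(417, 328) [0.763 0.153 0.   ]
(374, 180) [0.755 0.188 0.12 ]
(372, 230) [0.478 0.216 0.012]
(405, 207) [0.418 0.34  0.012]
(450, 236) [0.563 0.368 0.012]
(412, 251) [0.58  0.258 0.012]
(222, 205) [0.432 0.354 0.012]
(270, 192) [0.557 0.364 0.012]
(292, 214) [0.581 0.262 0.012]
(240, 234) [0.445 0.235 0.012]
```

View pics/a.png

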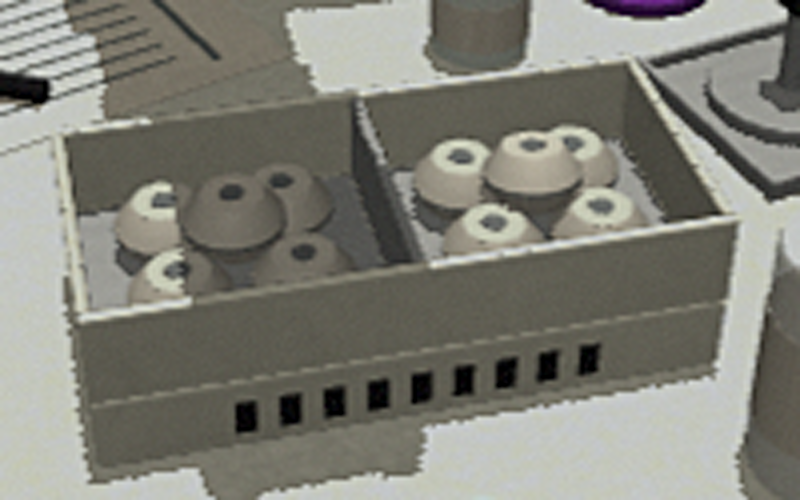

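View pics/b.png

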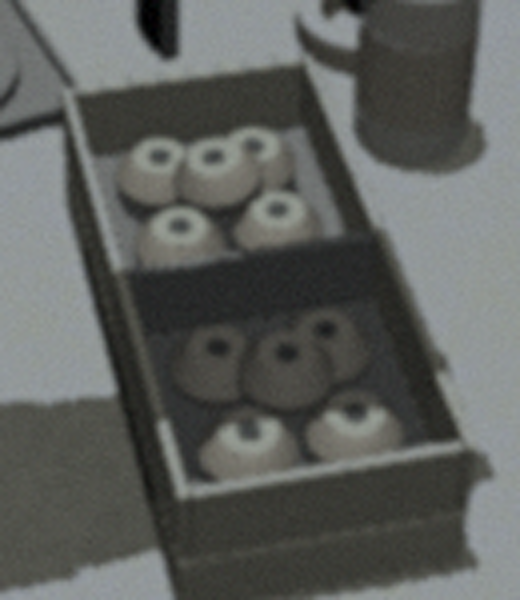

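```bash
python3 - <<'E'
from h import *
import pickle
from scipy.optimize import least_squares
S=pickle.load(open("scene0.pkl","rb"));D=pickle.load(open("side0.pkl","rb"))
def tri(p,q):
    r=least_squares(lambda x:np.r_[np.array(proj(S,x))-p,np.array(proj(D,x))-q],[.55,.1,.08]);return r.x.round(4),np.abs(r.fun).max().round(2)
for n,p,q,z in(("BR+y",(368,220),(286.2,218),.088),("F+y",(394.2,259.5),(346.2,211.2),.088),("F-y",(230.5,285),(386.2,307.5),.088),("B-y",(225.5,238.8),(315.5,318.8),.088),
 ("proud+",(343.8,241.2),(323.2,234.2),.09),("proud-",(268,253),(341.8,283),.09),("grip",(413.2,188.5),(251.2,181.5),.11),("plung",(102.9,272.7),(374.3,419),.085)):
    print(n,tri(p,q),ray(S,*p,z).round(4),ray(D,*q,z).round(4))
W=pickle.load(open("wrist0.pkl","rb"));print(np.array(W["world_to_cam"]).round(3))
E
```

```text
BR+y (array([0.5374, 0.1672, 0.0863]), np.float64(0.05)) [0.5398 0.1657 0.088 ] [0.5368 0.1654 0.088 ]
F+y (array([0.6707, 0.1489, 0.0851]), np.float64(1.04)) [0.6722 0.1487 0.088 ] [0.6686 0.142  0.088 ]
F-y (array([ 0.6297, -0.1381,  0.0849]), np.float64(0.16)) [ 0.6329 -0.1384  0.088 ] [ 0.6283 -0.1408  0.088 ]
B-y (array([ 0.4979, -0.1169,  0.0851]), np.float64(0.44)) [ 0.501  -0.1166  0.088 ] [ 0.4971 -0.1202  0.088 ]
proud+ (array([0.5921, 0.0864, 0.0904]), np.float64(0.21)) [0.5912 0.0871 0.09  ] [0.5922 0.0861 0.09  ]
proud- (array([ 0.5748, -0.0564,  0.0898]), np.float64(0.2)) [ 0.5747 -0.0561  0.09  ] [ 0.5747 -0.0571  0.09  ]
grip (array([0.4957, 0.296 , 0.1098]), np.float64(1.21)) [0.4928 0.2995 0.11  ] [0.4951 0.2909 0.11  ]
plung (array([ 0.5142, -0.3323,  0.0805]), np.float64(0.25)) [ 0.5198 -0.3309  0.085 ] [ 0.5129 -0.335   0.085 ]
[[ 1.     0.    -0.001 -0.574]
 [-0.     0.965 -0.264  0.035]
 [ 0.001  0.264  0.965 -0.378]
 [ 0.     0.     0.     1.   ]]
```

Call:
send_rows:
  increments:
    - {"dx": -0.6,"dy": 2,"dz": 1}
    - {"dx": -1.2,"dy": 4,"dz": 1.5}
    - {"dx": -2,"dy": 6,"dz": 1.5}
    - {"dx": -2.8,"dy": 8.5,"dz": 1.5}
    - {"dx": -3.2,"dy": 10,"dz": 1.5}

```text
schema error: expected keys dx, dy, dz, roll, claw
```

Call:
send_rows:
  increments:
    - {"dx": -0.6,"dy": 2.4,"dz": 0.8,"roll": 0,"claw": 1}
    - {"dx": -1.2,"dy": 4.8,"dz": 1,"roll": 0,"claw": 1}
    - {"dx": -2,"dy": 7.2,"dz": 1,"roll": 0,"claw": 1}
    - {"dx": -2.8,"dy": 9.6,"dz": 1,"roll": 0,"claw": 1}
    - {"dx": -3.2,"dy": 11.8,"dz": 1,"roll": 0,"claw": 1}

```text
clock: 0.78
tcp_pos: [0.4938, 0.2967, 0.2564]
orientation: [0.0, 0.707, 0.707, -0.0]
wrist_force: [0.5, 0.5, 0.1]
finger_gap: 0.0855
grip_force: 0.0
```

```bash
python3 - <<'E'
from h import *
import pickle
c=read_camera("wrist");cv2.imwrite("pics/w1.png",c["image"]);pickle.dump(c,open("w1.pkl","wb"))
s=get_state();print(s["tcp_pos"],s["orientation"],s["clock"],s["joint_pos"],proj(c,[.4957,.296,.154]))
E
```

```text
[0.49205731 0.30315822 0.25606073] [-0.00191684  0.70492529  0.70927796  0.00119809] 0.825 [0.41097719 0.31300009 0.10599719 1.36297905 0.00444698 1.9756197 ] (np.float64(324.89319079076455), np.float64(237.92861934371126))
```

View pics/w1.png

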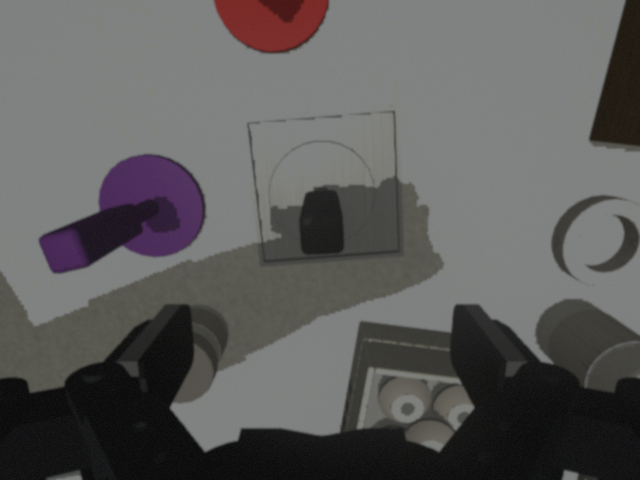

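The wrist view shows the black grip of the tamper at about (322,230), seen from above, with the tray around it turned about 4°. I'll take another still picture and enlarge the grip.

```bash
python3 - <<'E'
from h import *
import pickle
c=read_camera("wrist");pickle.dump(c,open("w1.pkl","wb"))
s=get_state();print(s["tcp_pos"],s["qvel"].max())
im=c["image"][100:290,230:430];im=cv2.convertScaleAbs(im,alpha=2.5)
cv2.imwrite("pics/w1b.png",cv2.resize(im,None,fx=3.2,fy=3.2,interpolation=cv2.INTER_CUBIC)[:600])
m=(c["image"][150:290,285:360].max(2)<40).astype(np.uint8)
n,l,st,ce=cv2.connectedComponentsWithStats(m);i=1+np.argmax(st[1:,4]);print(st[i]+[285,150,0,0,0])
h=cv2.approxPolyDP(cv2.findContours((l==i).astype(np.uint8),0,1)[0][0],3,True)[:,0]+[285,150]
for p in h: print(p,ray(c,*p,.154).round(4))
E
```

```text
[0.4929613  0.29993811 0.25585685] 0.0045492975474920655
[ 303  200   43   66 2438]
[336 201] [0.5   0.325 0.154]
[317 201] [0.4891 0.325  0.154 ]
[308 207] [0.4839 0.3214 0.154 ]
[303 235] [0.481  0.3047 0.154 ]
[305 259] [0.4821 0.2899 0.154 ]
[310 265] [0.4851 0.2862 0.154 ]
[345 260] [0.5059 0.2894 0.154 ]
[344 227] [0.505  0.3097 0.154 ]
```

View pics/w1b.png

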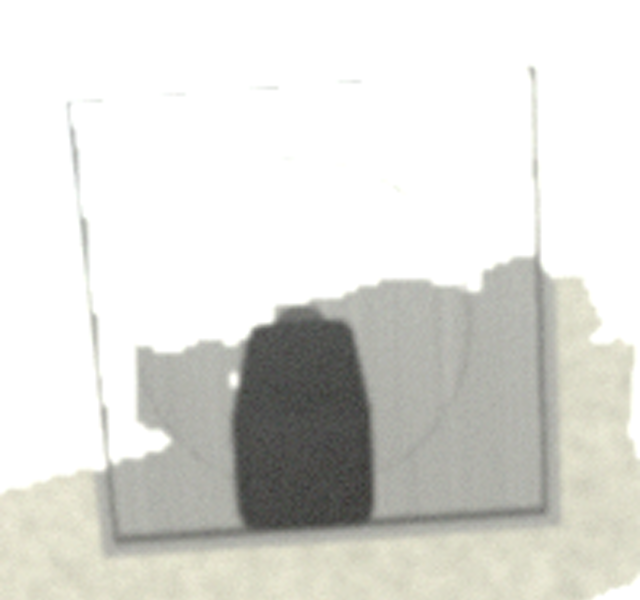

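The grip top is centred at about (0.494, 0.298) and turned about +3.5°, which fits the tray. I'll descend in two calls.

Call:
send_rows:
  increments:
    - {"dx": 0,"dy": 0.1,"dz": -1,"roll": 0.45,"claw": 1}
    - {"dx": 0,"dy": 0.1,"dz": -2,"roll": 0.45,"claw": 1}
    - {"dx": 0,"dy": 0.1,"dz": -3.0,"roll": 0.45,"claw": 1}
    - {"dx": 0,"dy": 0.1,"dz": -3.5,"roll": 0.45,"claw": 1}
    - {"dx": 0,"dy": 0.1,"dz": -3.5,"roll": 0.45,"claw": 1}

```text
clock: 1.5
tcp_pos: [0.4946, 0.2967, 0.168]
orientation: [-0.0, 0.685, 0.729, -0.001]
wrist_force: [0.5, 0.0, 0.4]
finger_gap: 0.0854
grip_force: 0.0
```

Call:
send_rows:
  increments:
    - {"dx": 0,"dy": 0,"dz": -1,"roll": 0,"claw": 1}
    - {"dx": 0,"dy": 0,"dz": -2,"roll": 0,"claw": 1}
    - {"dx": 0,"dy": 0,"dz": -2.8,"roll": 0,"claw": 1}
    - {"dx": 0,"dy": 0,"dz": -2.8,"roll": 0,"claw": 1}
    - {"dx": 0,"dy": 0,"dz": -2.8,"roll": 0,"claw": 0}

```text
clock: 2.12
tcp_pos: [0.496, 0.2978, 0.1003]
orientation: [0.0, 0.685, 0.729, 0.001]
wrist_force: [-0.3, -0.1, 0.1]
finger_gap: 0.07
grip_force: 0.0
```

Call:
send_rows:
  grip_force: 90
  increments:
    - {"dx": 0,"dy": 0,"dz": 0,"roll": 0,"claw": -1}
    - {"dx": 0,"dy": 0,"dz": 0,"roll": 0,"claw": -1}
    - {"dx": 0,"dy": 0,"dz": 0,"roll": 0,"claw": -1}
    - {"dx": 0,"dy": 0,"dz": 0,"roll": 0,"claw": -1}
    - {"dx": 0,"dy": 0,"dz": 0,"roll": 0,"claw": -1}

```text
clock: 2.75
tcp_pos: [0.495, 0.2976, 0.0995]
orientation: [0.0, 0.684, 0.729, 0.0]
wrist_force: [-3.2, -1.0, 5.5]
finger_gap: 0.025
grip_force: 87.8
```

Call:
send_rows:
  increments:
    - {"dx": 0,"dy": 0,"dz": 0.2,"roll": 0,"claw": -1}
    - {"dx": 0,"dy": 0,"dz": 0.4,"roll": 0,"claw": -1}
    - {"dx": 0,"dy": 0,"dz": 0.7,"roll": 0,"claw": -1}
    - {"dx": 0,"dy": 0,"dz": 1,"roll": 0,"claw": -1}
    - {"dx": 0,"dy": 0,"dz": 1.3,"roll": 0,"claw": -1}

```text
clock: 3.38
tcp_pos: [0.4951, 0.2975, 0.1319]
orientation: [0.0, 0.685, 0.729, 0.0]
wrist_force: [-0.9, -0.4, -4.7]
finger_gap: 0.025
grip_force: 88.3
```

Call:
send_rows:
  increments:
    - {"dx": 0,"dy": 0,"dz": 1.2,"roll": 0,"claw": -1}
    - {"dx": 0,"dy": 0,"dz": 2.6,"roll": 0,"claw": -1}
    - {"dx": 0.2,"dy": -0.4,"dz": 3.7,"roll": 0,"claw": -1}
    - {"dx": 0.7,"dy": -1.5,"dz": 3.8,"roll": 0,"claw": -1}
    - {"dx": 1.4,"dy": -3.0,"dz": 3.8,"roll": 0,"claw": -1}

```text
clock: 4.0
tcp_pos: [0.5305, 0.2226, 0.2277]
orientation: [0.001, 0.684, 0.73, 0.001]
wrist_force: [0.6, 0.0, -4.0]
finger_gap: 0.0251
grip_force: 89.2
```

Call:
send_rows:
  increments:
    - {"dx": 0.7,"dy": -1.5,"dz": 0,"roll": 0,"claw": -1}
    - {"dx": 1.4,"dy": -3.0,"dz": 0,"roll": 0,"claw": -1}
    - {"dx": 2.0,"dy": -4.4,"dz": 0,"roll": 0,"claw": -1}
    - {"dx": 2.4,"dy": -5.2,"dz": 0,"roll": 0,"claw": -1}
    - {"dx": 2.52,"dy": -5.44,"dz": 0,"roll": 0,"claw": -1}

```text
clock: 4.62
tcp_pos: [0.5935, 0.0855, 0.2264]
orientation: [-0.0, 0.685, 0.728, 0.0]
wrist_force: [-0.2, -0.1, -4.1]
finger_gap: 0.0252
grip_force: 89.3
```

```bash
python3 - <<'E'
from h import *
s=get_state();print(s["tcp_pos"],s["wrist_force"])
for n in("scene","side"):
    c=read_camera(n);cv2.imwrite(f"pics/{n}1.png",c["image"])
a=cv2.imread("pics/scene1.png")[120:340,200:420];b=cv2.imread("pics/side1.png")[100:340,250:430]
cv2.imwrite("pics/ab.png",np.hstack([cv2.resize(a,(400,400)),cv2.resize(b,(300,400))]))
E
```

```text
[0.59349181 0.0855457  0.22636066] [-0.17788579 -0.0629714  -4.06027945]
```

View pics/ab.png

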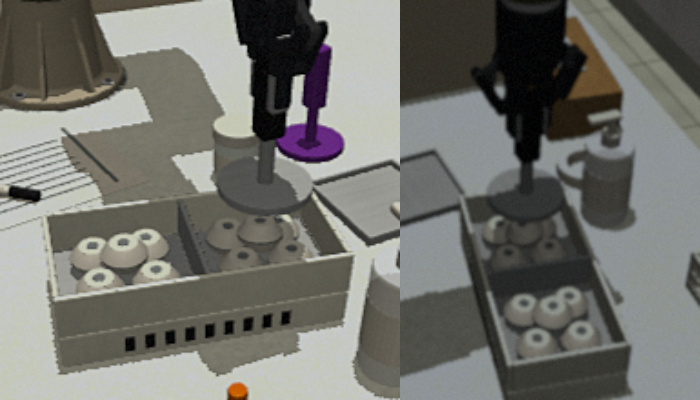

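The picture shows the plate centred above the left well at about (265,185), clear of the walls. I'll lower it gently.

Call:
send_rows:
  increments:
    - {"dx": 0,"dy": 0.05,"dz": -0.5,"roll": 0,"claw": -1}
    - {"dx": 0,"dy": 0.05,"dz": -1.0,"roll": 0,"claw": -1}
    - {"dx": 0,"dy": 0.05,"dz": -1.2,"roll": 0,"claw": -1}
    - {"dx": 0,"dy": 0.05,"dz": -1.35,"roll": 0,"claw": -1}
    - {"dx": 0,"dy": 0.05,"dz": -1.45,"roll": 0,"claw": -1}

```text
clock: 5.35
tcp_pos: [0.5931, 0.0878, 0.19]
orientation: [0.0, 0.685, 0.729, 0.0]
wrist_force: [0.6, 0.4, -4.0]
finger_gap: 0.0251
grip_force: 89.0
```

Call:
send_rows:
  increments:
    - {"dx": 0,"dy": 0,"dz": -0.1,"roll": 0,"claw": -1}
    - {"dx": 0,"dy": 0,"dz": -0.2,"roll": 0,"claw": -1}
    - {"dx": 0,"dy": 0,"dz": -0.3,"roll": 0,"claw": -1}
    - {"dx": 0,"dy": 0,"dz": -0.4,"roll": 0,"claw": -1}
    - {"dx": 0,"dy": 0,"dz": -0.5,"roll": 0,"claw": -1}

```text
clock: 5.98
tcp_pos: [0.5931, 0.0877, 0.1775]
orientation: [0.0, 0.685, 0.729, 0.0]
wrist_force: [0.5, -0.4, -3.6]
finger_gap: 0.0251
grip_force: 89.2
```

Call:
send_rows:
  increments:
    - {"dx": 0,"dy": 0,"dz": -0.1,"roll": 0,"claw": -1}
    - {"dx": 0,"dy": 0,"dz": -0.2,"roll": 0,"claw": -1}
    - {"dx": 0,"dy": 0,"dz": -0.3,"roll": 0,"claw": -1}
    - {"dx": 0,"dy": 0,"dz": -0.4,"roll": 0,"claw": -1}
    - {"dx": 0,"dy": 0,"dz": -0.4,"roll": 0,"claw": -1}

```text
clock: 6.6
tcp_pos: [0.5928, 0.0877, 0.1672]
orientation: [-0.0, 0.685, 0.729, -0.0]
wrist_force: [-0.2, -0.3, -4.0]
finger_gap: 0.025
grip_force: 89.2
```

Call:
send_rows:
  increments:
    - {"dx": 0,"dy": 0,"dz": -0.04,"roll": 0,"claw": -1}
    - {"dx": 0,"dy": 0,"dz": -0.08,"roll": 0,"claw": -1}
    - {"dx": 0,"dy": 0,"dz": -0.08,"roll": 0,"claw": -1}
    - {"dx": 0,"dy": 0,"dz": -0.08,"roll": 0,"claw": -1}
    - {"dx": 0,"dy": 0,"dz": -0.08,"roll": 0,"claw": -1}

```text
clock: 7.22
tcp_pos: [0.5931, 0.0877, 0.1656]
orientation: [0.0, 0.685, 0.729, 0.0]
wrist_force: [0.4, 0.5, -3.4]
finger_gap: 0.0251
grip_force: 89.3
```

Call:
send_rows:
  increments:
    - {"dx": 0,"dy": 0,"dz": -0.05,"roll": 0,"claw": -1}
    - {"dx": 0,"dy": 0,"dz": -0.1,"roll": 0,"claw": -1}
    - {"dx": 0,"dy": 0,"dz": -0.15,"roll": 0,"claw": -1}
    - {"dx": 0,"dy": 0,"dz": -0.15,"roll": 0,"claw": -1}
    - {"dx": 0,"dy": 0,"dz": -0.15,"roll": 0,"claw": -1}

```text
clock: 7.85
tcp_pos: [0.5934, 0.0877, 0.1654]
orientation: [0.001, 0.684, 0.729, 0.001]
wrist_force: [-5.5, -1.0, 15.5]
finger_gap: 0.025
grip_force: 91.6
```

```bash
python3 - <<'E'
from h import *
s=get_state();print(s["tcp_pos"],s["wrist_force"],s["tau"])
for n in("scene","side"):
    c=read_camera(n);cv2.imwrite(f"pics/{n}1.png",c["image"])
a=cv2.imread("pics/scene1.png")[150:300,280:430];b=cv2.imread("pics/side1.png")[150:290,270:375]
cv2.imwrite("pics/ab2.png",np.hstack([cv2.resize(a,(450,450),interpolation=2),cv2.resize(b,(340,450),interpolation=2)]))
E
```

```text
[0.59344237 0.08772852 0.16538361] [-5.51732488 -1.02000178 15.5155664 ] [-1.44807952e-01 -4.30603302e+01  2.68143243e+01 -2.80336171e+00
  1.06006251e-01  3.39811784e-02]
```

View pics/ab2.png

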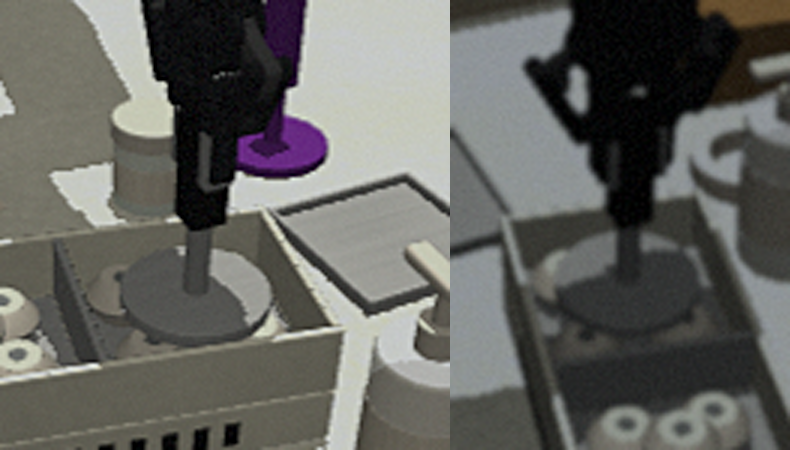

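The plate now sits flat on the pucks, with its underside at 0.070 m and a firm 19 N, so the left well is level. Next is the right well.

Call:
send_rows:
  increments:
    - {"dx": 0,"dy": 0,"dz": 0.3,"roll": 0,"claw": -1}
    - {"dx": 0,"dy": 0,"dz": 0.9,"roll": 0,"claw": -1}
    - {"dx": 0,"dy": 0,"dz": 1.7,"roll": 0,"claw": -1}
    - {"dx": 0,"dy": 0,"dz": 2.4,"roll": 0,"claw": -1}
    - {"dx": 0,"dy": 0,"dz": 2.6,"roll": 0,"claw": -1}

```text
clock: 8.57
tcp_pos: [0.5939, 0.0878, 0.2283]
orientation: [0.001, 0.685, 0.729, 0.001]
wrist_force: [-0.6, -0.9, -4.3]
finger_gap: 0.025
grip_force: 89.3
```

Call:
send_rows:
  increments:
    - {"dx": -0.2,"dy": -1.4,"dz": 0,"roll": 0,"claw": -1}
    - {"dx": -0.4,"dy": -3,"dz": 0,"roll": 0,"claw": -1}
    - {"dx": -0.6,"dy": -4.6,"dz": 0,"roll": 0,"claw": -1}
    - {"dx": -0.76,"dy": -5.5,"dz": 0,"roll": 0,"claw": -1}
    - {"dx": -0.78,"dy": -5.75,"dz": 0,"roll": 0,"claw": -1}

```text
clock: 9.2
tcp_pos: [0.5731, -0.0573, 0.2263]
orientation: [-0.0, 0.685, 0.728, -0.0]
wrist_force: [0.3, 1.5, -4.3]
finger_gap: 0.025
grip_force: 89.3
```

Call:
send_rows:
  increments:
    - {"dx": 0,"dy": 0,"dz": 0,"roll": 0,"claw": -1}
    - {"dx": 0,"dy": 0,"dz": -0.4,"roll": 0,"claw": -1}
    - {"dx": 0,"dy": 0,"dz": -0.9,"roll": 0,"claw": -1}
    - {"dx": 0,"dy": 0,"dz": -1.2,"roll": 0,"claw": -1}
    - {"dx": 0,"dy": 0,"dz": -1.2,"roll": 0,"claw": -1}

```text
clock: 9.82
tcp_pos: [0.5728, -0.0555, 0.1956]
orientation: [-0.001, 0.684, 0.729, -0.001]
wrist_force: [0.4, 0.2, -4.0]
finger_gap: 0.025
grip_force: 89.0
```

Good: TCP at 0.1956, with 30 mm left to go to 0.1655.

Call:
send_rows:
  increments:
    - {"dx": 0.04,"dy": 0,"dz": -0.1,"roll": 0,"claw": -1}
    - {"dx": 0.04,"dy": 0,"dz": -0.25,"roll": 0,"claw": -1}
    - {"dx": 0.04,"dy": 0,"dz": -0.4,"roll": 0,"claw": -1}
    - {"dx": 0.04,"dy": 0,"dz": -0.55,"roll": 0,"claw": -1}
    - {"dx": 0.04,"dy": 0,"dz": -0.7,"roll": 0,"claw": -1}

```text
clock: 10.45
tcp_pos: [0.5746, -0.056, 0.1792]
orientation: [0.0, 0.685, 0.729, 0.0]
wrist_force: [-0.5, 0.3, -3.7]
finger_gap: 0.0251
grip_force: 89.3
```

Call:
send_rows:
  increments:
    - {"dx": 0,"dy": 0,"dz": -0.1,"roll": 0,"claw": -1}
    - {"dx": 0,"dy": 0,"dz": -0.2,"roll": 0,"claw": -1}
    - {"dx": 0,"dy": 0,"dz": -0.3,"roll": 0,"claw": -1}
    - {"dx": 0,"dy": 0,"dz": -0.4,"roll": 0,"claw": -1}
    - {"dx": 0,"dy": 0,"dz": -0.45,"roll": 0,"claw": -1}

```text
clock: 11.08
tcp_pos: [0.5744, -0.056, 0.1678]
orientation: [-0.0, 0.685, 0.729, -0.0]
wrist_force: [-0.5, -0.2, -4.8]
finger_gap: 0.0251
grip_force: 89.3
```

Call:
send_rows:
  increments:
    - {"dx": 0,"dy": 0,"dz": -0.05,"roll": 0,"claw": -1}
    - {"dx": 0,"dy": 0,"dz": -0.1,"roll": 0,"claw": -1}
    - {"dx": 0,"dy": 0,"dz": -0.15,"roll": 0,"claw": -1}
    - {"dx": 0,"dy": 0,"dz": -0.15,"roll": 0,"claw": -1}
    - {"dx": 0,"dy": 0,"dz": -0.15,"roll": 0,"claw": -1}

```text
clock: 11.7
tcp_pos: [0.5748, -0.0562, 0.1655]
orientation: [0.001, 0.685, 0.729, 0.0]
wrist_force: [-2.9, -0.6, 6.2]
finger_gap: 0.0253
grip_force: 90.2
```

Call:
send_rows:
  increments:
    - {"dx": 0,"dy": 0,"dz": -0.06,"roll": 0,"claw": -1}
    - {"dx": 0,"dy": 0,"dz": -0.06,"roll": 0,"claw": -1}
    - {"dx": 0,"dy": 0,"dz": -0.06,"roll": 0,"claw": -1}
    - {"dx": 0,"dy": 0,"dz": -0.06,"roll": 0,"claw": -1}
    - {"dx": 0,"dy": 0,"dz": -0.06,"roll": 0,"claw": -1}

```text
clock: 12.32
tcp_pos: [0.5749, -0.0562, 0.1654]
orientation: [0.001, 0.685, 0.729, 0.001]
wrist_force: [-6.2, 0.1, 13.8]
finger_gap: 0.0248
grip_force: 91.4
```

Call:
send_rows:
  increments:
    - {"dx": 0,"dy": 0,"dz": 0.3,"roll": 0,"claw": -1}
    - {"dx": 0,"dy": 0,"dz": 0.9,"roll": 0,"claw": -1}
    - {"dx": 0,"dy": 0,"dz": 1.9,"roll": 0,"claw": -1}
    - {"dx": 0,"dy": 0,"dz": 2.9,"roll": 0,"claw": -1}
    - {"dx": 0,"dy": 0,"dz": 3.4,"roll": 0,"claw": -1}

```text
clock: 12.95
tcp_pos: [0.5754, -0.0562, 0.2495]
orientation: [0.001, 0.685, 0.729, 0.001]
wrist_force: [0.2, 0.4, -3.9]
finger_gap: 0.025
grip_force: 89.4
```

```bash
python3 - <<'E'
from h import *
for n in("scene","side"):
    c=read_camera(n);cv2.imwrite(f"pics/{n}2.png",c["image"])
a=cv2.imread("pics/scene2.png")[210:300,220:400];b=cv2.imread("pics/side2.png")[205:330,280:400]
cv2.imwrite("pics/ab3.png",np.hstack([cv2.resize(a,(450,450*90//180*1),interpolation=2),]))
A=cv2.resize(a,(440,220),interpolation=2);B=cv2.resize(b,(360,375),interpolation=2)
o=np.zeros((375,800,3),np.uint8);o[:220,:440]=A;o[:,440:]=B;cv2.imwrite("pics/ab3.png",o)
E
```

```text
(no output)
```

View pics/ab3.png

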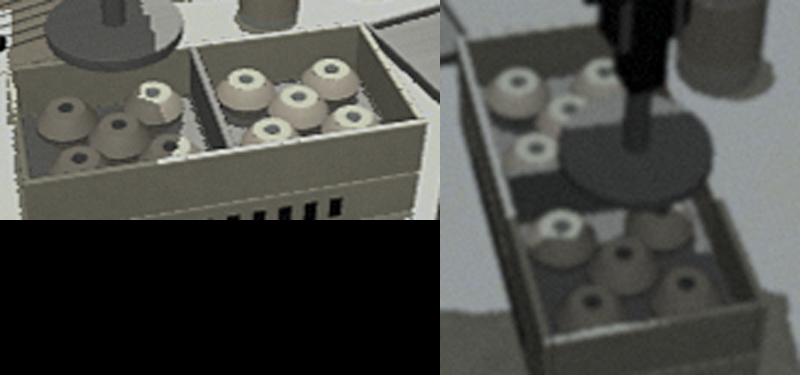

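All ten pucks are level in both wells: the middle puck at (118,125) and at (298,97) in the left panel stands as low as its neighbours. I'll bring the tamper back.

Call:
send_rows:
  increments:
    - {"dx": -0.3,"dy": 1.3,"dz": 0,"roll": 0,"claw": -1}
    - {"dx": -0.8,"dy": 3.2,"dz": 0,"roll": 0,"claw": -1}
    - {"dx": -1.2,"dy": 5.2,"dz": 0,"roll": 0,"claw": -1}
    - {"dx": -1.6,"dy": 7.2,"dz": 0,"roll": 0,"claw": -1}
    - {"dx": -2.1,"dy": 9.2,"dz": 0,"roll": 0,"claw": -1}

```text
clock: 13.68
tcp_pos: [0.5212, 0.1754, 0.2465]
orientation: [-0.0, 0.685, 0.729, -0.001]
wrist_force: [1.4, 0.9, -4.1]
finger_gap: 0.0252
grip_force: 89.3
```

Call:
send_rows:
  increments:
    - {"dx": -0.4,"dy": 1.8,"dz": 0,"roll": 0,"claw": -1}
    - {"dx": -0.8,"dy": 3.6,"dz": 0,"roll": 0,"claw": -1}
    - {"dx": -1.0,"dy": 4.6,"dz": -0.2,"roll": 0,"claw": -1}
    - {"dx": -1.1,"dy": 4.95,"dz": -0.5,"roll": 0,"claw": -1}
    - {"dx": -1.1,"dy": 4.95,"dz": -1,"roll": 0,"claw": -1}

```text
clock: 14.3
tcp_pos: [0.4943, 0.2977, 0.2216]
orientation: [0.0, 0.684, 0.729, -0.0]
wrist_force: [-0.1, -0.0, -5.1]
finger_gap: 0.0252
grip_force: 89.2
```

To go: 0.2216 down to 0.0995 is 122 mm, or 4.88 units.

Call:
send_rows:
  increments:
    - {"dx": 0.03,"dy": 0,"dz": -1,"roll": 0,"claw": -1}
    - {"dx": 0.03,"dy": 0,"dz": -2.2,"roll": 0,"claw": -1}
    - {"dx": 0.03,"dy": 0,"dz": -3.4,"roll": 0,"claw": -1}
    - {"dx": 0.03,"dy": 0,"dz": -4.2,"roll": 0,"claw": -1}
    - {"dx": 0.03,"dy": 0,"dz": -4.5,"roll": 0,"claw": -1}

```text
clock: 14.92
tcp_pos: [0.4943, 0.2957, 0.108]
orientation: [-0.001, 0.685, 0.728, -0.002]
wrist_force: [-0.1, -0.2, -3.5]
finger_gap: 0.025
grip_force: 88.9
```

Call:
send_rows:
  increments:
    - {"dx": 0,"dy": 0,"dz": -0.1,"roll": 0,"claw": -1}
    - {"dx": 0,"dy": 0,"dz": -0.2,"roll": 0,"claw": -1}
    - {"dx": 0,"dy": 0,"dz": -0.3,"roll": 0,"claw": -1}
    - {"dx": 0,"dy": 0,"dz": -0.35,"roll": 0,"claw": -1}
    - {"dx": 0,"dy": 0,"dz": -0.35,"roll": 0,"claw": -1}

```text
clock: 15.55
tcp_pos: [0.4953, 0.2978, 0.1017]
orientation: [0.0, 0.684, 0.729, 0.0]
wrist_force: [-0.4, 0.6, -3.9]
finger_gap: 0.0251
grip_force: 89.3
```

Call:
send_rows:
  increments:
    - {"dx": 0,"dy": 0,"dz": -0.04,"roll": 0,"claw": -1}
    - {"dx": 0,"dy": 0,"dz": -0.08,"roll": 0,"claw": -1}
    - {"dx": 0,"dy": 0,"dz": -0.1,"roll": 0,"claw": -1}
    - {"dx": 0,"dy": 0,"dz": -0.1,"roll": 0,"claw": -1}
    - {"dx": 0,"dy": 0,"dz": -0.1,"roll": 0,"claw": -1}

```text
clock: 16.18
tcp_pos: [0.4953, 0.2978, 0.0996]
orientation: [0.0, 0.685, 0.729, 0.0]
wrist_force: [-1.8, -1.1, 3.2]
finger_gap: 0.0254
grip_force: 89.9
```

Call:
send_rows:
  increments:
    - {"dx": 0,"dy": 0,"dz": 0,"roll": 0,"claw": -0.2}
    - {"dx": 0,"dy": 0,"dz": 0,"roll": 0,"claw": 0.2}
    - {"dx": 0,"dy": 0,"dz": 0,"roll": 0,"claw": 0.6}
    - {"dx": 0,"dy": 0,"dz": 0,"roll": 0,"claw": 1}
    - {"dx": 0,"dy": 0,"dz": 0,"roll": 0,"claw": 1}

```text
clock: 16.8
tcp_pos: [0.4953, 0.2977, 0.0991]
orientation: [0.0, 0.685, 0.729, 0.0]
wrist_force: [-0.4, -0.2, -0.6]
finger_gap: 0.0855
grip_force: 0.0
```

Call:
send_rows:
  increments:
    - {"dx": 0,"dy": 0,"dz": 0.8,"roll": 0,"claw": 1}
    - {"dx": 0,"dy": 0,"dz": 2,"roll": 0,"claw": 1}
    - {"dx": 0,"dy": 0,"dz": 3.5,"roll": 0,"claw": 1}
    - {"dx": 0,"dy": 0,"dz": 5.0,"roll": 0,"claw": 1}
    - {"dx": 0,"dy": 0,"dz": 5.6,"roll": 0,"claw": 1}

```text
clock: 17.42
tcp_pos: [0.4963, 0.2981, 0.2415]
orientation: [0.001, 0.685, 0.729, 0.002]
wrist_force: [-0.2, 0.3, -0.5]
finger_gap: 0.0857
grip_force: 0.0
```

Call:
send_rows:
  increments:
    - {"dx": 0,"dy": -1.5,"dz": 0.2,"roll": 0,"claw": -1}
    - {"dx": 0.1,"dy": -3.5,"dz": 0.2,"roll": 0,"claw": -1}
    - {"dx": 0.2,"dy": -5.5,"dz": 0.2,"roll": 0,"claw": -1}
    - {"dx": 0.3,"dy": -7.5,"dz": 0.2,"roll": 0,"claw": -1}
    - {"dx": 0.4,"dy": -9.5,"dz": 0.2,"roll": 0,"claw": -1}

```text
clock: 18.05
tcp_pos: [0.5048, 0.0587, 0.243]
orientation: [-0.0, 0.684, 0.729, -0.0]
wrist_force: [1.6, 0.8, 0.3]
finger_gap: -0.0002
grip_force: 0.0
```

Call:
send_rows:
  increments:
    - {"dx": 0,"dy": -2,"dz": 0,"roll": 0,"claw": -1}
    - {"dx": 0.1,"dy": -4,"dz": 0,"roll": 0,"claw": -1}
    - {"dx": 0.2,"dy": -6,"dz": 0,"roll": 0,"claw": -1}
    - {"dx": 0.3,"dy": -8,"dz": 0,"roll": 0,"claw": -1}
    - {"dx": 0.4,"dy": -10,"dz": 0,"roll": 0,"claw": -1}

```text
clock: 18.68
tcp_pos: [0.5148, -0.1913, 0.2429]
orientation: [-0.001, 0.685, 0.729, -0.0]
wrist_force: [0.6, 0.3, 0.2]
finger_gap: -0.0003
grip_force: 0.0
```

Call:
send_rows:
  increments:
    - {"dx": 0,"dy": -2,"dz": 0,"roll": 0,"claw": -1}
    - {"dx": 0,"dy": -4,"dz": 0,"roll": 0,"claw": -1}
    - {"dx": 0,"dy": -5.5,"dz": 0,"roll": 0,"claw": -1}
    - {"dx": 0,"dy": -5.7,"dz": 0,"roll": 0,"claw": -1}
    - {"dx": 0,"dy": -5.7,"dz": 0,"roll": 0,"claw": -1}

```text
clock: 19.3
tcp_pos: [0.5149, -0.332, 0.243]
orientation: [-0.001, 0.685, 0.729, 0.0]
wrist_force: [0.2, -1.2, -0.1]
finger_gap: -0.0
grip_force: 0.0
```

```bash
python3 - <<'E'
from h import *
s=get_state();print(s["tcp_pos"],s["clock"])
c=read_camera("scene");cv2.imwrite("pics/s3.png",c["image"])
a=c["image"][140:340,60:460];cv2.imwrite("pics/fin.png",cv2.resize(a,(800,400),interpolation=2))
w=read_camera("wrist");cv2.imwrite("pics/w3.png",w["image"]);print(proj(w,[.515,-.333,.089]))
m=(w["image"].max(2)<60).astype(np.uint8);n,l,st,ce=cv2.connectedComponentsWithStats(m)
for i in range(1,n):
    if 300<st[i,4]: print(st[i],ce[i].round(1),ray(w,*ce[i],.089).round(4))
E
```

```text
[ 0.51486455 -0.33195284  0.24297433] 19.3
(np.float64(321.6415804188131), np.float64(220.1449260215866))
[  249   130   139   153 12716] [317.4 205. ] [ 0.5113 -0.3224  0.089 ]
[ 578  200   55   67 2492] [605.2 232.5] [ 0.717  -0.3292  0.089 ]
[    0   290   640   190 67949] [322.4 417.7] [ 0.5259 -0.4958  0.089 ]
```

View pics/fin.png

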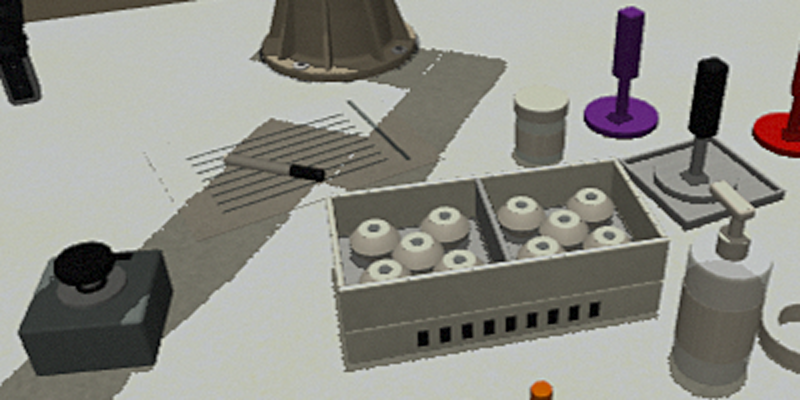

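The tamper stands in its tray at (705,130), the pucks are level, and the jar and bottle have not moved. Now I'll press the plunger.

Call:
send_rows:
  increments:
    - {"dx": 0,"dy": 0,"dz": -1.5,"roll": 0,"claw": -1}
    - {"dx": 0,"dy": 0,"dz": -3,"roll": 0,"claw": -1}
    - {"dx": 0,"dy": 0,"dz": -4.5,"roll": 0,"claw": -1}
    - {"dx": 0,"dy": 0,"dz": -5.5,"roll": 0,"claw": -1}
    - {"dx": 0,"dy": 0,"dz": -5.9,"roll": 0,"claw": -1}

```text
clock: 20.02
tcp_pos: [0.5147, -0.3302, 0.0952]
orientation: [-0.001, 0.684, 0.73, 0.0]
wrist_force: [-0.4, 0.7, 0.1]
finger_gap: 0.0001
grip_force: 0.0
```

Call:
send_rows:
  increments:
    - {"dx": 0,"dy": 0,"dz": -0.2,"roll": 0,"claw": -1}
    - {"dx": 0,"dy": 0,"dz": -0.4,"roll": 0,"claw": -1}
    - {"dx": 0,"dy": 0,"dz": -0.6,"roll": 0,"claw": -1}
    - {"dx": 0,"dy": 0,"dz": -0.75,"roll": 0,"claw": -1}
    - {"dx": 0,"dy": 0,"dz": -0.75,"roll": 0,"claw": -1}

```text
clock: 20.65
tcp_pos: [0.5161, -0.3324, 0.0788]
orientation: [0.001, 0.684, 0.729, 0.001]
wrist_force: [0.2, 2.1, 6.4]
finger_gap: 0.0002
grip_force: 3.3
```

Call:
send_rows:
  increments:
    - {"dx": 0,"dy": 0,"dz": -0.08,"roll": 0,"claw": -1}
    - {"dx": 0,"dy": 0,"dz": -0.16,"roll": 0,"claw": -1}
    - {"dx": 0,"dy": 0,"dz": -0.24,"roll": 0,"claw": -1}
    - {"dx": 0,"dy": 0,"dz": -0.24,"roll": 0,"claw": -1}
    - {"dx": 0,"dy": 0,"dz": -0.24,"roll": 0,"claw": -1}

```text
clock: 21.28
tcp_pos: [0.5162, -0.3325, 0.0749]
orientation: [0.002, 0.684, 0.729, 0.0]
wrist_force: [-1.9, 4.5, 17.6]
finger_gap: -0.0001
grip_force: 8.4
```

The plunger is on its stop: z is 0.075 and the force is well above the 9 N spring. I'll lift off.

Call:
send_rows:
  increments:
    - {"dx": 0,"dy": 0,"dz": -0.05,"roll": 0,"claw": -1}
    - {"dx": 0,"dy": 0,"dz": 0.3,"roll": 0,"claw": -1}
    - {"dx": 0,"dy": 0,"dz": 1,"roll": 0,"claw": -1}
    - {"dx": 0,"dy": 0,"dz": 2.5,"roll": 0,"claw": -1}
    - {"dx": 0,"dy": 0,"dz": 4,"roll": 0,"claw": -1}

```text
clock: 21.9
tcp_pos: [0.5151, -0.3325, 0.1726]
orientation: [-0.0, 0.685, 0.729, -0.0]
wrist_force: [1.2, -0.2, -0.8]
finger_gap: 0.0003
grip_force: 0.0
```

Call:
send_rows:
  increments:
    - {"dx": 0,"dy": 0,"dz": 1,"roll": 0,"claw": -1}
    - {"dx": 0,"dy": 0,"dz": 1.5,"roll": 0,"claw": -1}
    - {"dx": 0,"dy": 0,"dz": 1.5,"roll": 0,"claw": -1}
    - {"dx": 0,"dy": 0,"dz": 1.5,"roll": 0,"claw": -1}
    - {"dx": 0,"dy": 0,"dz": 1.5,"roll": 0,"claw": -1}

```text
clock: 22.52
tcp_pos: [0.5147, -0.3319, 0.2078]
orientation: [-0.001, 0.685, 0.729, -0.0]
wrist_force: [0.2, 0.0, 0.1]
finger_gap: 0.0001
grip_force: 0.0
```

```bash
python3 - <<'E'
from h import *
c=read_camera("scene");a=cv2.imread("pics/s3.png")
d=(cv2.absdiff(c["image"],a).max(2)>60)
print("plunger region changed px",d[250:300,75:135].sum(),"tamper",d[160:250,370:455].sum(),"chiller",d[215:310,222:395].sum())
s=get_state();print(s["tcp_pos"],s["wrist_force"],hand_in())
E
```

```text
plunger region changed px 1 tamper 0 chiller 13
the job is handed in; nothing more can be done
[ 0.51482382 -0.33190366  0.20807829] [0.66494414 0.46566956 0.51126881] None
```

The job is done and handed in: both wells are tamped level, the tamper is back in its tray and released, the plunger was pressed to its stop and came back up, and it took about 22.5 s on the robot's clock.

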